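# Unload the spun tube from the angle-head centrifuge

## Task

The centrifuge has stopped: lift the cover off its rotor and set it down upright on the worktop, draw the long spun tube out along its slanted bore and stand it upright in any free hole of the tube rack, right down on the rack's floor, then put the cover back so that it sits fully down on the rotor. Never lay the spun tube over or it will remix, and put things down rather than dropping them. Leave the short balance tube in the rotor and the tubes already in the rack where they are.

Things in the scene. Friction and masses are not known exactly. Their poses are not given: they have to be found in the camera images.
- centrifuge: Small white bench centrifuge, fixed: a round drum 197 mm across and 90 mm high with an open bowl, and a sloping control panel on the side that faces -x of its own frame (it reaches 119 mm from the axis, 106 mm wide, 63 mm high). Origin: on the drum's axis at the worktop; z up.
- rotor_deck (a point): Centre of the rotor's flat grey metal top deck, on the spin axis, 92 mm above the worktop (the drum's rim is level with it, radius 98 mm). z up. Seat of the cover: round the deck stands a tapered collar, 57 mm radius at its foot, 54 mm at its top, 6 mm high; outside it the flat seat lies at deck level, to 65 mm radius.
- rotor: The rotor, origin as rotor_deck; turns about z with slight friction. Its x axis points at the spun tube's bore, -x at the balance tube's. Six bores 60 degrees apart, slanted 30 degrees from vertical, upper ends leaning in to the axis; black sleeves of 16 mm bore stand up to 11 mm above the deck at 38 mm radius. A nut 15 mm wide, 10 mm high is in the middle.
- cover: Loose domed steel rotor cover, 129 mm outside diameter, 53 mm high plus knob, hollow below (inside about 59 mm radius at the mouth, inner height 50 mm), 0.16 kg. It starts seated on the rotor, skirt outside the collar, over the tubes, whose caps reach 44 mm above the deck. Origin: centre of its lower edge; z up its axis. Its lower edge rests at deck level when it is fully on.
- cover_knob (a point): On the cover's axis 76 mm above its lower edge, in the black knob: the knob is round, 29 mm across from 61 to 80 mm above the lower edge (a 25 mm neck below it), top at 83 mm; the dome under it is 53 mm high.
- spun_tube: The long spun tube, 100 mm long: glass 13.6 mm across, white cap. It starts in the rotor bore on the far side from the robot, under the cover, foot 55 mm deep along the bore (the last 40 mm stand clear of the sleeve). Origin: centre of its foot; z runs up the tube to the cap (so z leans 30 degrees in to the spin axis at the start).
- spun_cap (a point): Point on the spun tube's axis 95 mm above its foot, in the cap: cap 17.6 mm across, from 74 to 100 mm above the foot. Same axes as the tube.
- balance_tube: Short balance tube in the bore across the rotor, on the robot's side: 75 mm long, 13.6 mm across, with a low grey cap 17 mm across; only its cap stands out of the sleeve. Origin: centre of its foot; z up the tube. It stays where it is.
- balance_foot (a point): Foot of the balance tube (same point as its origin).
- rotor_balance_seat (a point): Bottom of the balance tube's bore in the rotor, where its foot rests.
- rack: Tube rack, fixed, 104 mm (x) by 209 mm (y) by 76 mm, of beige and blue plastic. Origin: centre of its underside; its floor is 4 mm above the worktop, the holed top plate at 71 to 76 mm. 32 holes at x = -36.9, -12.3, 12.3, 36.9 mm and y = -88.9 to 88.9 mm in steps of 25.4 mm (4 by 8) in the rack's frame, each about 17 mm across.
- racked_tube_1: A tube of the same make, red cap, already in the rack, at x = 36.9, y = 63.5 mm in the rack's frame; leave it. Origin: centre of its foot.
- racked_tube_2: Another tube, violet cap, already in the rack, at x = -12.3, y = 88.9 mm in the rack's frame; leave it. Origin: centre of its foot.

How it is judged (in metres and radians):
On the way, in this order (a step that is already met when the one before it is completed fails the run):
1. the cover stands upright on the worktop, let go (height (world z) of cover below 0.004 m and angle between cover's own z axis and vertical below 0.05 rad and linear speed of cover below 0.05 m/s and contact force between cover and the fingers below 0.2 N), for 0.2 s.
2. the spun tube stands upright on the rack's floor in a hole, let go (angle between spun_tube's own z axis and vertical below 0.15 rad and z of spun_tube in the frame of rack between -0.002 and 0.01 m and x of spun_tube in the frame of rack between -0.048 and 0.048 m and y of spun_tube in the frame of rack between -0.099 and 0.099 m and linear speed of spun_tube below 0.05 m/s and contact force between spun_tube and the fingers below 0.2 N), for 0.2 s.
At the end, for the whole second after the job is handed in: Spun tube in a rack hole, on the floor (foot under 10 mm up), within 0.15 rad of upright; cover on the rotor, centred to 5 mm, edge within 2.5 mm of the deck, level to 0.04 rad; both at rest and let go. Balance tube seated (12 mm), racked tubes not moved 30 mm (all of step 2 and horizontal distance between cover and rotor_deck below 0.005 m and z of cover in the frame of rotor_deck between -0.003 and 0.0025 m and angle between cover's own z axis and vertical below 0.04 rad and linear speed of cover below 0.03 m/s and not (distance between balance_foot and rotor_balance_seat above 0.012 m) and distance of each of racked_tube_1, racked_tube_2 from where it was at the start of the episode below 0.03 m); the robot touches nothing.
It fails at once if the spun tube is laid over (more than 0.95 rad from upright) (angle between spun_tube's own z axis and vertical above 0.95 rad).
It fails at once if the cover is dropped (falls free faster than 0.65 m/s) (linear speed of cover above 0.65 m/s and contact force between cover and the fingers below 0.05 N).
It fails at once if the spun tube is dropped (falls free faster than 0.65 m/s) (linear speed of spun_tube above 0.65 m/s and contact force between spun_tube and the fingers below 0.05 N).
It fails at once if the balance tube is pulled from its bore (more than 12 mm) (distance between balance_foot and rotor_balance_seat above 0.012 m).
It fails at once if a tube in the rack is pulled out or knocked over (distance of any of racked_tube_1, racked_tube_2 from where it was at the start of the episode above 0.03 m).
It also fails if it takes over 67 s, if anything falls off the work surface, if the arm or the gripper's body presses on something with over 40 N, if the wrist force passes 120 N, or if a joint passes its speed limit or range.

## Robot

A 7-joint arm with a two-finger parallel gripper is mounted at the origin on a cart in front of the work surface, level with it; the furniture and walls round the work are solid. World frame = base frame: x ahead of the robot, y to its left, z up, the work surface at z = 0. Lengths are in m, angles in degrees, forces in N, time in s.
With the tool pointing down it reaches from about 0.425 to 0.875 m from the base axis. Payload 4.7 kg.
Tool frame: the origin (TCP) lies at the very end of the fingers, on their centre line; the grasp point (between the pads) lies 19 mm behind it; z points along the fingers, y is the line along which they close (so a half turn about z gives the same grasp; the last joint's range is limited). The gripper opens to 87 mm and grips with 3 to 60 N. Pads are 19 mm wide; open, the fingers measure 117 mm over their backs; the gripper's body (75 mm by 190 mm) begins 51 mm behind the grasp point.
Start: joints at [-68.978, 18.392, -4.016, 83.108, 1.295, 78.541, -3.26], TCP at [0.225, 0.61, 0.223] pointing down, gripper open.
Joint ranges: [-163.93, 163.93], [-17.29, 119.83], [-79.2, 71.16], [3.27, 140.29], [-89.18, 269.18], [5.43, 117.66], [-154.24, 154.24]. Speed limits (degrees/s): [147.25, 147.25, 180, 180, 180, 180, 180].

## Interface

Orientations are given as [roll, pitch, yaw] about the fixed x, y, z axes, in that order (R = Rz(yaw) Ry(pitch) Rx(roll)).
In Python, from cell import get_obs, read_camera, sign_off, silhouettes gives the robot as it stands.
- The arm moves only by the tool play_rows, never from a script. Its argument "steps" is a list that holds one entry, the list of rows, each a list of 7 numbers: the shift along the tool's x, y, z in m, then the turn, a rotation vector about the tool's x, y, z in rad, then the finger opening in m, from 0 to 0.087. A call has 1 to 12 rows; each row shifts and turns the commanded pose from where the row before left it, along the tool's axes as they then stand; what a row does not reach is not made up. A row lasts 1/10 s, in which the tool goes at most 50 mm and 8.59 degrees, less where a joint would pass 70% of its speed; a pose out of reach is approached as far as the arm can. A call is refused whole if a number of a shift passes 0.05 or a number of a turn 0.15, either way. A call with a gripper value outside its range is refused whole. The fingers move at their own pace and stop on an object; "force" is the grip in N (left out, the last holds). Time passes only in rows, so rows that do not move let the fingers close. It gives the time, the measured TCP pose, the force, the opening and the grip force at its end, in the units of the state.
- get_obs(): the state, without advancing time (a new reading comes with each control period).
- read_camera(name): name is "scene" or "side" or "wrist"; returns a dict with "frame" (480x640x3 uint8, red, green, blue), "intrinsics" (3x3 intrinsics, pixels), "k1" (the pictures are not rectified: a ray, as slopes to the right and down, at radius r is drawn at 1 + k1 r^2 times it, then the intrinsics apply), "view" (4x4, takes a point from world to camera coordinates). Camera axes: x right, y up, looking along -z (the intrinsics and any distortion apply to the point x, -y, -z); pixel columns grow to the right and rows downward; lengths in m; the calibration is good to about 2 mm. A picture is of the moment at which its call begins. There is no depth.
- sign_off(): hands the job in; it is judged then, once.
Trained networks look in the newest picture that a camera, given by its name, has taken for a name from the list of things; names that differ only in an ending like _2 or _b are one class to them, and where a whole thing is asked for, a point or a joint stands for the part that bears it (a point fixed in the world has none). Each returns a list of dicts, best first, with "p" (0 to 1); they miss things now and then, are a little off and sometimes report something else, mostly with a low value. They report only what shows in the picture. A call takes as long as a camera call.
- silhouettes(camera, name): "pixels" (480x640 bool, what is visible of it) and "extent" ([left, top, right, bottom] in pixels, round what is visible of it).
The state is a dict: "time_s": time; "qpos": joint angles; "joint_velocities": joint speeds; "effort": joint torques, N m; "tool_pos": TCP position; "tool_rot": TCP orientation; "force": force on the tool from outside, world axes, zero at the start; "wrist_torque": the same for the moment, N m; "grip_width": finger opening in m; "grasp_force": force on a finger pad.
Only numpy, scipy, OpenCV 4.12 (cv2) and the standard library are available. Lean on these libraries where they do the work, as an engineer would, in place of code of your own. Each camera call takes 0.05 s, during which the arm holds its last target. There are 200 camera calls.

## Working session

There is one attempt and no reset: what is moved stays moved. The work goes in short steps, Python scripts to look and compute and a tool call to move; the robot and the scene stay as the last step left them, time stands still between calls to the robot, and variables do not carry over. Pictures are saved under pics/ and viewed, at most 10 in all, crops included, and the job is handed in when it is done.

Besides the shell and the picture viewer there is one more tool, called after "Call:" in YAML: its name, and indented under it one key for each argument. play_rows: Moves the arm, as the interface text tells. Its arguments: {"type":"object","properties":{"steps":{"type":"array","items":{"type":"array","items":{"type":"array","items":{"type":"number"}}}},"force":{"type":"number"}},"required":["steps"]}

```bash
mkdir -p pics; ls; cat > h.py <<'E'
import numpy as np, cv2
from scipy.spatial.transform import Rotation as R
from cell import get_obs, read_camera, sign_off, silhouettes
def proj(c,P):
    P=np.atleast_2d(P); V=np.array(c["view"]); q=P@V[:3,:3].T+V[:3,3]
    s=np.c_[q[:,0],-q[:,1]]/(-q[:,2:3]); r2=(s**2).sum(1,keepdims=True); s=s*(1+c["k1"]*r2)
    K=np.array(c["intrinsics"]); return s@K[:2,:2].T+K[:2,2]
def ray(c,uv):
    K=np.array(c["intrinsics"]); d=(np.atleast_2d(uv)-K[:2,2])@np.linalg.inv(K[:2,:2]).T; s=d.copy()
    for _ in range(20): s=d/(1+c["k1"]*(s**2).sum(1,keepdims=True))
    V=np.array(c["view"]); w=np.c_[s[:,0],-s[:,1],-np.ones(len(s))]@V[:3,:3]
    return -V[:3,:3].T@V[:3,3], w
def onz(c,uv,z):
    o,w=ray(c,uv); return o+w*((z-o[2])/w[:,2:3])
def save(n,f): cv2.imwrite("pics/"+n+".png",np.ascontiguousarray(f[:,:,::-1]))
E
python3 - <<'E'
from h import *
o=get_obs(); print(o)
for n in("scene","side"):
    c=read_camera(n); save(n+"0",c["frame"])
    print(n,"cam",-np.array(c["view"])[:3,:3].T@np.array(c["view"])[:3,3],c["k1"])
    for t in("cover","cover_knob","rack","centrifuge","racked_tube_1","racked_tube_2","spun_tube"):
        for d in silhouettes(n,t)[:3]: print(t,round(d["p"],2),d["extent"],d["pixels"].sum())
E
```

```text
pics
{'time_s': 0.0, 'qpos': array([-68.97850545,  18.43761945,  -4.01643479,  83.17320665,
         1.29435173,  78.54091697,  -3.2597387 ]), 'joint_velocities': array([-0.08478331, -0.03949442,  0.05710373,  0.02944609,  0.06942711,
       -0.08606345,  0.03803262]), 'effort': array([ 1.47764426e-04, -4.91292965e+01, -4.03563436e-01, -3.12526166e+01,
       -6.38159411e-02,  4.35472280e-02,  1.62308652e-04]), 'tool_pos': array([0.22443647, 0.60944643, 0.22149281]), 'tool_rot': array([-1.79893466e+02,  4.78208195e-03,  1.59789211e+02]), 'force': array([ 0.09695465, -0.56848278, -0.63709232]), 'wrist_torque': array([-0.0587639 ,  0.02115595, -0.00680513]), 'grasp_force': 0.0, 'grip_width': 0.08724291785961204}
scene cam [-0.0844024  -0.64245812  0.60260551] 0.057051578026885784
cover 0.72 [202.1, 168.4, 262.9, 219.3] 2328
cover_knob 0.85 [200.4, 168.5, 264.8, 219.9] 2473
rack 0.91 [332.6, 257.9, 466.7, 365.6] 8227
centrifuge 0.93 [180.0, 192.8, 283.2, 264.5] 4083
racked_tube_1 0.75 [408.8, 300.0, 421.1, 348.5] 334
racked_tube_1 0.7 [440.7, 286.8, 452.8, 345.5] 252
racked_tube_1 0.25 [196.6, 206.5, 265.9, 226.0] 589
racked_tube_2 0.75 [408.8, 300.0, 421.1, 348.5] 334
racked_tube_2 0.7 [440.7, 286.8, 452.8, 345.5] 252
racked_tube_2 0.25 [196.6, 206.5, 265.9, 226.0] 589
spun_tube 0.26 [202.8, 168.6, 264.1, 218.1] 2341
side cam [0.50192177 0.91198747 0.70783675] -0.12356103188752851
cover 0.97 [281.7, 277.7, 351.9, 341.1] 3548
cover_knob 0.71 [279.9, 273.0, 349.6, 339.5] 3452
rack 0.55 [293.0, 188.5, 336.8, 253.3] 2571
centrifuge 0.9 [264.2, 291.6, 379.1, 387.8] 4703
racked_tube_1 0.66 [326.7, 186.8, 334.7, 193.3] 47
racked_tube_1 0.51 [311.6, 183.2, 316.4, 192.9] 75
racked_tube_2 0.66 [326.7, 186.8, 334.7, 193.3] 47
racked_tube_2 0.51 [311.6, 183.2, 316.4, 192.9] 75
```

```bash
python3 - <<'E'
import cv2
a=cv2.imread("pics/scene0.png")[140:390,150:490];b=cv2.imread("pics/side0.png")[150:410,220:420]
a=cv2.resize(a,None,fx=1.5,fy=1.5); b=cv2.resize(b,None,fx=1.5,fy=1.5)
import numpy as np
o=np.zeros((390,811,3),np.uint8); o[:375,:510]=a; o[:390,511:811]=b
cv2.imwrite("pics/v1.png",o[:,:800])
E
python3 - <<'E'
import sys; sys.path.insert(0,'.')
from h import *
from scipy.optimize import least_squares
C={n:read_camera(n) for n in("scene","side")}
S={}
for n in C:
    for t in("cover","rack","centrifuge"):
        S[n,t]=silhouettes(n,t)[0]["pixels"]
from scipy.spatial import ConvexHull
# cover outline: disk bottom z.092 r.0645, dome profile, knob
th=np.linspace(0,2*np.pi,60,endpoint=False)
def ring(r,z): return np.c_[r*np.cos(th),r*np.sin(th),0*th+z]
cov=np.vstack([ring(.0645,.0),ring(.0645,.025),ring(.05,.045),ring(.03,.053),ring(.0145,.061),ring(.0145,.083)])
def box(sx,sy,h): return np.array([[x,y,z] for x in(-sx,sx) for y in(-sy,sy) for z in(0,h)])
def ext(p): return np.r_[p.min(0),p.max(0)]
def sext(m):
    v,u=np.nonzero(m); return np.r_[u.min(),v.min(),u.max()+1,v.max()+1]
for n in C: print(n,{t:sext(S[n,t]) for t in("cover","rack")})
f=lambda p:np.concatenate([ext(proj(C[n],cov+[p[0],p[1],.092]))-sext(S[n,"cover"]) for n in C])
r=least_squares(f,[.4,.3],loss="soft_l1");print("cover",r.x,r.fun.round(1) if len(r.fun) else 0)
def hullmask(c,P):
    m=np.zeros((480,640),np.uint8); cv2.fillConvexPoly(m,cv2.convexHull(proj(c,P).astype(np.float32)).astype(np.int32),1); return m>0
def iou(p):
    P=box(.052,.1045,.076)@R.from_euler('z',p[2]).as_matrix().T+[p[0],p[1],0]
    return -sum((hullmask(C[n],P)&S[n,"rack"]).sum()/(hullmask(C[n],P)|S[n,"rack"]).sum() for n in C)
from scipy.optimize import minimize
v,u=np.nonzero(S["scene","rack"]); g=onz(C["scene"],[[u.mean(),v.mean()]],.04)[0]; print("g",g)
best=min((minimize(iou,[g[0],g[1],a],method="Nelder-Mead",options=dict(initial_simplex=np.array([[g[0],g[1],a],[g[0]+.02,g[1],a],[g[0],g[1]+.02,a],[g[0],g[1],a+.3]]))) for a in np.radians([0,45,90,135])),key=lambda r:r.fun)
print(best.x,np.degrees(best.x[2]),best.fun)
# tube caps
for n in C:
    for d in silhouettes(n,"racked_tube_1")[:2]:
        e=d["extent"]; uv=[(e[0]+e[2])/2,e[1]+3]; print(n,onz(C[n],[uv],.1)[0])
E
```

```text
scene {'cover': array([201, 168, 263, 220]), 'rack': array([333, 257, 467, 368])}
side {'cover': array([280, 277, 349, 341]), 'rack': array([294, 189, 339, 255])}
cover [0.54692792 0.24197862] [-0.9 -1.1  0.2  0.1 -1.6 -1.8  0.8  0. ]
g [ 0.56174315 -0.1882432   0.04      ]
[ 0.56798793 -0.1821743   0.01403696] 0.8042583163485709 -1.7985329780576436
scene [ 0.52513118 -0.24642665  0.1       ]
scene [ 0.5874945  -0.26586352  0.1       ]
side [ 0.53220795 -0.25894423  0.1       ]
side [ 0.58326715 -0.26968644  0.1       ]
```

View pics/v1.png

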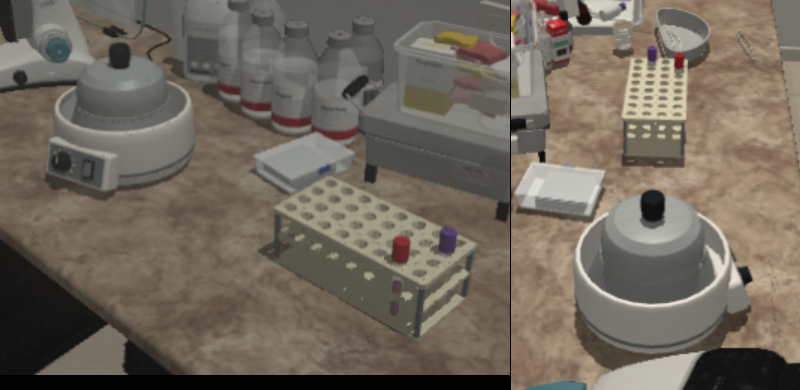

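The crop shows the domed cover on the drum (scene ≈(230,195), side ≈(315,310)). The rack is at scene ≈(400,310), with its red cap at (415,305) and violet cap at (446,300), both at the -y end. That puts the rack yaw at about 181° and the cover at about (0.547, 0.242).

```bash
cat >> h.py <<'E'
def rows(p,rpy,n,o=None,p0=None,r0=None):
    """constant row (shift, turn) taking the present pose to p, rpy in n rows"""
    o=o or get_obs(); p0=o["tool_pos"] if p0 is None else np.array(p0)
    R0=R.from_euler("xyz",o["tool_rot"] if r0 is None else r0,degrees=True)
    R1=rpy if isinstance(rpy,R) else R.from_euler("xyz",rpy,degrees=True)
    w=(R0.inv()*R1).as_rotvec()/n
    M=sum((R0*R.from_rotvec(w*k)).as_matrix() for k in range(n))
    s=np.linalg.solve(M,np.array(p)-p0); print(n,"x",s.round(4).tolist(),w.round(4).tolist(),"len",np.linalg.norm(s).round(4))
    return s,w
E
python3 - <<'E'
from h import *
rows([.547,.242,.26],[180,0,114],11)
c=read_camera("scene")
t=[[352,250],[330,250],[375,235]]
print(onz(c,t,0.0))
E
```

```text
11 x [-0.0453, -0.0062, -0.0034] [0.0, -0.0, 0.0726] len 0.0458
[[0.71098177 0.04584566 0.        ]
 [0.67701784 0.0791491  0.        ]
 [0.79915817 0.05504905 0.        ]]
```

Call:
play_rows:
  steps:
    - [[-0.0453,-0.0062,-0.0034,0,0,0.0726,0.06],[-0.0453,-0.0062,-0.0034,0,0,0.0726,0.06],[-0.0453,-0.0062,-0.0034,0,0,0.0726,0.06],[-0.0453,-0.0062,-0.0034,0,0,0.0726,0.06],[-0.0453,-0.0062,-0.0034,0,0,0.0726,0.06],[-0.0453,-0.0062,-0.0034,0,0,0.0726,0.06],[-0.0453,-0.0062,-0.0034,0,0,0.0726,0.06],[-0.0453,-0.0062,-0.0034,0,0,0.0726,0.06],[-0.0453,-0.0062,-0.0034,0,0,0.0726,0.06],[-0.0453,-0.0062,-0.0034,0,0,0.0726,0.06],[-0.0453,-0.0062,-0.0034,0,0,0.0726,0.06],[0,0,0,0,0,0,0.06]]

```text
time_s: 2.55
tool_pos: [0.5511, 0.2321, 0.2612]
tool_rot: [179.9, 0.3, 113.2]
force: [-0.1, -0.7, -0.5]
grip_width: 0.0602
grasp_force: 0.0
```

```bash
python3 - <<'E'
from h import *
o=get_obs(); print(o["tool_pos"],o["tool_rot"],o["qpos"])
c=read_camera("wrist"); save("w1",c["frame"])
V=np.array(c["view"]); print("cam",-V[:3,:3].T@V[:3,3], "look",-V[2,:3])
for t in("cover","cover_knob"):
    for d in silhouettes("wrist",t)[:2]: print(t,d["p"],d["extent"])
print(proj(c,[[.547,.242,.168],[.547,.242,.175]]))
rows([.547,.242,.15],[180,0,114],4,o)
E
```

```text
[0.55110837 0.23211413 0.26123131] [179.89359962   0.26560624 113.22202624] [-40.44797046  11.06198962  17.35779527  88.33571237  -3.05322434
  81.00127683   0.30066263]
cam [0.52143566 0.298565   0.42335298] look [ 0.10723557 -0.24392636 -0.9638467 ]
cover 0.97 [236.2, 121.2, 396.4, 284.9]
cover_knob 0.75 [234.7, 125.5, 390.8, 283.9]
[[317.47422244 225.46753961]
 [317.52518086 228.03443807]]
4 x [0.0028, 0.0, 0.0278] [0.0005, 0.0012, -0.0034] len 0.0279
```

View pics/w1.png

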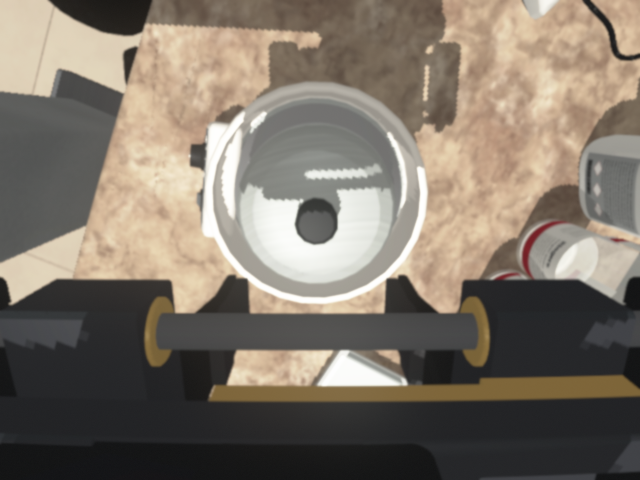

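The wrist picture shows the cover from above, with the black knob's disc at (316,220), columns 296–337 and rows 198–243. I'll fit the knob's outline.

```bash
python3 - <<'E'
from h import *
from scipy.optimize import minimize
o=get_obs(); c=read_camera("wrist"); g=c["frame"].max(2)
m=np.zeros_like(g); m[180:260,280:355]=(g[180:260,280:355]<90)
n,l,s,_=cv2.connectedComponentsWithStats(m.astype(np.uint8)); k=1+np.argmax(s[1:,4]); m=l==k; print(s[k])
th=np.linspace(0,2*np.pi,60); 
P0=np.vstack([np.c_[r*np.cos(th),r*np.sin(th),0*th+z+.092] for r,z in((.0145,.061),(.0145,.080),(.0125,.083),(.0125,.053))])
def f(p):
    h=np.zeros((480*4,640*4),np.uint8); cv2.fillConvexPoly(h,cv2.convexHull((proj(c,P0+[p[0],p[1],0])*4).astype(np.float32)).astype(np.int32),1)
    h=cv2.resize(h*255,(640,480),interpolation=cv2.INTER_AREA)/255.; return np.abs(h-m).sum()/m.sum()
r=minimize(f,[.547,.242],method="Nelder-Mead",options=dict(initial_simplex=[[.547,.242],[.552,.242],[.547,.247]])); print(r.x,r.fun)
# drum rim ellipse for cross-check skipped
rows([r.x[0],r.x[1],.15],[180,0,113.5],4,o)
E
```

```text
[297 215  40  44 542]
[0.54520393 0.24387365] 2.1738803270385647
4 x [0.0006, -0.0002, 0.0275] [0.0001, -0.0002, 0.0024] len 0.0275
```

```bash
python3 - <<'E'
from h import *
from scipy.optimize import minimize
o=get_obs(); print(o["tool_pos"],o["tool_rot"]); c=read_camera("wrist"); g=c["frame"].max(2).astype(int)
print(g[180:300:6,317]); print(g[235,285:350:5])
m=np.zeros(g.shape,np.uint8); m[180:275,280:355]=(g[180:275,280:355]<80)
n,l,s,_=cv2.connectedComponentsWithStats(m); k=1+np.argmax(s[1:,4]); print(s[k])
m=(l==k).astype(np.uint8); hh=cv2.convexHull(cv2.findNonZero(m)); cv2.fillConvexPoly(m,hh,1); print(m.sum())
th=np.linspace(0,2*np.pi,60); 
P0=np.vstack([np.c_[r*np.cos(th),r*np.sin(th),0*th+z+.092] for r,z in((.0145,.061),(.0145,.080),(.0125,.083),(.0125,.055))])
def f(p):
    h=np.zeros((480*4,640*4),np.uint8); cv2.fillConvexPoly(h,cv2.convexHull((proj(c,P0+[p[0],p[1],0])*4).astype(np.float32)).astype(np.int32),1)
    h=cv2.resize(h*255,(640,480),interpolation=cv2.INTER_AREA)/255.; return np.abs(h-m).sum()/m.sum()
r=minimize(f,[.547,.242],method="Nelder-Mead",options=dict(initial_simplex=[[.547,.242],[.552,.242],[.547,.247]])); print(r.x,r.fun)
rows([r.x[0],r.x[1],.15],[180,0,113.5],4,o)
E
```

```text
[0.54655829 0.24289453 0.25987192] [-1.79996098e+02 -5.80197359e-02  1.14153504e+02]
[188 145 213 244 151 139 106  62  91 101 103 104 103 102 237 247 243 242
 234 228]
[251 251 235  78 106 104 102  99  97  88  68 245 243]
[297 217  39  38 416]
1123
[0.54604448 0.24434402] 0.5335219038639498
4 x [0.0004, 0.0, 0.0275] [-0.0, -0.0003, 0.0029] len 0.0275
```

Call:
play_rows:
  steps:
    - [[0.0003,0,0.0275,0,0,0,0.06],[0.0003,0,0.0275,0,0,0,0.06],[0,0,0.0275,0,0,0,0.06],[0,0,0.0275,0,0,0,0.06],[0,0,0,0,0,0,0.06],[0,0,0,0,0,0,0.06],[0,0,0,0,0,0,0.02],[0,0,0,0,0,0,0.02],[0,0,0,0,0,0,0.02],[0,0,0,0,0,0,0.02],[0,0,0,0,0,0,0.02]]
  force: 20

```text
time_s: 3.9
tool_pos: [0.5467, 0.2418, 0.1504]
tool_rot: [-180.0, -0.0, 114.0]
force: [-0.7, 0.1, 3.8]
grip_width: 0.0282
grasp_force: 20.2
```

Call:
play_rows:
  steps:
    - [[0,0,-0.004,0,0,0,0.02],[0,0,-0.008,0,0,0,0.02],[0,0,-0.02,0,0,0,0.02],[0,0,-0.025,0,0,0,0.02],[0,0,-0.02,0,0,0,0.02],[-0.03,-0.0237,0,0,0,0,0.02],[-0.03,-0.0237,0,0,0,0,0.02],[-0.03,-0.0237,0,0,0,0,0.02],[-0.03,-0.0237,0,0,0,0,0.02],[-0.03,-0.0237,0,0,0,0,0.02],[-0.0297,-0.0239,0,0,0,0,0.02],[0,0,0.02,0,0,0,0.02]]

```text
time_s: 5.1
tool_pos: [0.4913, 0.0135, 0.2102]
tool_rot: [179.7, 0.1, 113.5]
force: [-0.0, 0.8, -0.9]
grip_width: 0.0282
grasp_force: 20.0
```

Call:
play_rows:
  steps:
    - [[0,0,0.04,0,0,0,0.02],[0,0,0.04,0,0,0,0.02],[0,0,0.035,0,0,0,0.02],[0,0,0.02,0,0,0,0.02],[0,0,0.005,0,0,0,0.02],[0,0,0,0,0,0,0.02],[0,0,0,0,0,0,0.02]]

```text
time_s: 5.8
tool_pos: [0.4914, 0.02, 0.0685]
tool_rot: [179.9, 0.0, 114.0]
force: [0.5, -0.9, -0.6]
grip_width: 0.0283
grasp_force: 20.0
```

Call:
play_rows:
  steps:
    - [[0,0,0.005,0,0,0,0.02],[0,0,0.003,0,0,0,0.02],[0,0,0.001,0,0,0,0.02],[0,0,0,0,0,0,0.02],[0,0,0,0,0,0,0.02]]

```text
time_s: 6.3
tool_pos: [0.4904, 0.02, 0.0584]
tool_rot: [180.0, -0.0, 114.0]
force: [-0.2, 0.5, 1.7]
grip_width: 0.0283
grasp_force: 20.0
```

Call:
play_rows:
  steps:
    - [[0,0,0.0005,0,0,0,0.02],[0,0,0,0,0,0,0.02],[0,0,0,0,0,0,0.06],[0,0,0,0,0,0,0.06],[0,0,0,0,0,0,0.06],[0,0,-0.03,0,0,0,0.06],[0,0,-0.05,0,0,0,0.06],[0,0,-0.05,0,0,0,0.06],[0,0,-0.05,0,0,0,0.06],[0,0,-0.02,0,0,0,0.06],[0,0,0,0,0,0,0.06],[0,0,0,0,0,0,0.06]]

```text
time_s: 7.5
tool_pos: [0.4899, 0.0198, 0.2571]
tool_rot: [180.0, -0.0, 114.0]
force: [-1.3, -0.3, -0.5]
grip_width: 0.0603
grasp_force: 0.0
```

```bash
python3 - <<'E'
from h import *
for n in("scene","side"):
    c=read_camera(n); save(n+"1",c["frame"])
    for t in("spun_tube","spun_cap","balance_tube","rotor","cover","rack"):
        for d in silhouettes(n,t)[:3]: print(n,t,round(d["p"],2),d["extent"],d["pixels"].sum())
a=cv2.imread("pics/scene1.png")[150:280,160:420];b=cv2.imread("pics/side1.png")[150:410,220:420]
o=np.zeros((520,780,3),np.uint8)
o[:260,:520]=0; a=cv2.resize(a[:120,:190][:,:130],None,fx=3,fy=3,interpolation=2); b=cv2.resize(b[100:240,30:160],None,fx=3,fy=3,interpolation=2)
o[:a.shape[0],:390]=a; o[:b.shape[0],390:780]=b[:, :390]; cv2.imwrite("pics/v2.png",o[:430])
E
```

```text
scene spun_tube 0.52 [227.4, 185.1, 242.0, 202.7] 109
scene spun_tube 0.51 [196.8, 193.2, 267.2, 230.1] 1899
scene spun_cap 0.66 [228.1, 180.3, 240.5, 202.6] 122
scene rotor 0.78 [198.1, 193.6, 266.4, 228.6] 1702
scene cover 0.76 [252.3, 254.1, 320.2, 316.0] 3195
scene rack 0.72 [333.4, 255.6, 466.7, 365.9] 8632
scene rack 0.31 [408.4, 299.4, 422.8, 350.0] 357
side spun_tube 0.61 [293.7, 301.1, 307.9, 320.5] 165
side spun_cap 0.45 [292.0, 301.5, 309.4, 325.4] 220
side balance_tube 0.59 [325.2, 302.8, 333.1, 310.7] 65
side rotor 0.86 [267.9, 295.1, 357.9, 353.5] 3646
side rotor 0.46 [263.5, 283.1, 379.2, 386.1] 5243
side cover 0.76 [318.5, 248.0, 374.0, 297.7] 1986
side cover 0.25 [293.6, 301.7, 310.3, 323.0] 206
side rack 0.68 [293.8, 187.1, 337.7, 257.2] 2636
```

View pics/v2.png

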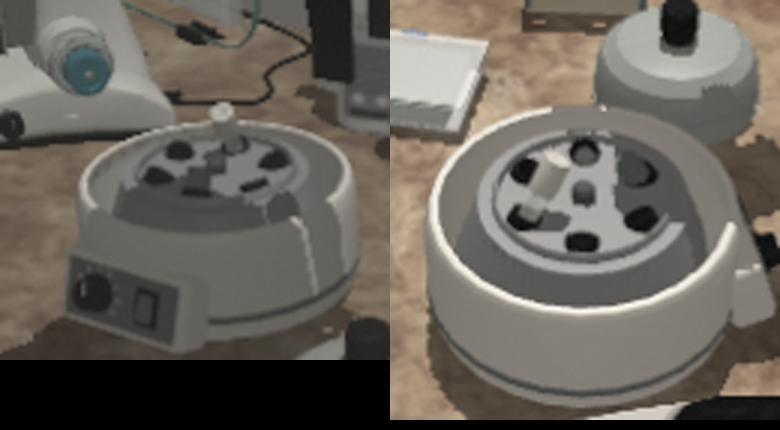

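The view shows the cover upright on the worktop. In the side view the spun tube runs from its sleeve at about (295,321) to the cap at about (305,303), and the balance cap is at (332,305).

```bash
cat >> h.py <<'E'
th=np.linspace(0,2*np.pi,24,endpoint=False)
def cyl(r,z): return np.c_[r*np.cos(th),r*np.sin(th),0*th+z]
def tubepose(q,C=(.5465,.2425)):   # q: theta, r, z of mouth centre (s=.06)
    e=np.array([np.cos(q[0]),np.sin(q[0]),0]); a=-.5*e+np.array([0,0,np.sqrt(.75)]); t=np.cross([0,0,1],e); b=np.cross(t,a)
    m=np.array([C[0],C[1],.092])+e*q[1]+[0,0,q[2]]
    return m-.06*a, np.c_[b,t,a]*1.0
def tubemask(c,foot,M,parts=((.0068,.062,.075),(.0088,.074,.1))):
    k=4; h=np.zeros((480*k,640*k),np.uint8)
    for r,z0,z1 in parts:
        P=np.vstack([cyl(r,z0),cyl(r,z1)])@M.T+foot
        cv2.fillConvexPoly(h,cv2.convexHull((proj(c,P)*k+k/2).astype(np.float32)).astype(np.int32),1)
    return cv2.resize(h*255,(640,480),interpolation=cv2.INTER_AREA)/255.
E
python3 - <<'E'
from h import *
from scipy.optimize import minimize
C={};S={}
for n in("scene","side"):
    C[n]=read_camera(n); S[n]=silhouettes(n,"spun_cap")[0]["pixels"]; print(n,S[n].sum())
def f(q):
    v=0
    for n in C:
        h=tubemask(C[n],*tubepose(q)); v+=1-np.minimum(h,S[n]).sum()/np.maximum(h,S[n]).sum()
    return v+((q[1]-.038)/.01)**2*.1+((q[2]-.006)/.01)**2*.1
best=None
for t in np.radians([0,25,50]):
    r=minimize(f,[t,.038,.006],method="Nelder-Mead",options=dict(initial_simplex=[[t,.038,.006],[t+.3,.038,.006],[t,.042,.006],[t,.038,.01]]))
    print(np.degrees(r.x[0]),r.x[1:],r.fun)
    if best is None or r.fun<best.fun: best=r
foot,M=tubepose(best.x); print(foot,M[:,2],foot+.095*M[:,2])
a=M[:,2]
# tool: z=-a, y tangential
for s in(1,-1):
    y=s*M[:,1]; z=-a; Rt=R.from_matrix(np.c_[np.cross(y,z),y,z]); print(Rt.as_euler("xyz",degrees=True))
    rows(foot+(.076+.09)*a,Rt,12)
E
```

```text
Traceback (most recent call last):
IndexError: list index out of range
```

```bash
cat > fit.py <<'E'
from h import *
from scipy.optimize import minimize
C={};S={}
for n in("scene","side"):
    C[n]=read_camera(n)
    D=[d for t in("spun_cap","spun_tube") for d in silhouettes(n,t) if d["pixels"].sum()<400 and d["extent"][1]>170 and d["extent"][1]<315]
    if not D: print("none",n); del C[n]; continue
    D=max(D,key=lambda d:d["p"]); S[n]=D["pixels"]; print(n,D["extent"],S[n].sum())
def f(q):
    v=0
    for n in C:
        h=tubemask(C[n],*tubepose(q)); v+=1-np.minimum(h,S[n]).sum()/np.maximum(h,S[n]).sum()
    return v+((q[1]-.038)/.01)**2*.1+((q[2]-.006)/.01)**2*.1
best=None
for t in np.radians([0,25,50]):
    r=minimize(f,[t,.038,.006],method="Nelder-Mead",options=dict(initial_simplex=[[t,.038,.006],[t+.3,.038,.006],[t,.042,.006],[t,.038,.01]]))
    print(np.degrees(r.x[0]),r.x[1:],r.fun)
    if best is None or r.fun<best.fun: best=r
foot,M=tubepose(best.x); print(foot,M[:,2],foot+.095*M[:,2])
a=M[:,2]
for s in(1,-1):
    y=s*M[:,1]; z=-a; Rt=R.from_matrix(np.c_[np.cross(y,z),y,z]); print(Rt.as_euler("xyz",degrees=True))
    rows(foot+(.076+.09)*a,Rt,12)
E
python3 fit.py
```

```text
scene [228.8, 183.1, 241.2, 202.3] 128
side [293.2, 299.5, 311.0, 323.9] 213
32.66830429941063 [0.03679923 0.00261743] 0.21153100785530124
32.93971102069886 [0.03735494 0.0030897 ] 0.19754399559134284
32.67047303321754 [0.03725773 0.00289949] 0.20079101104802738
[0.60302717 0.27912467 0.04312818] [-0.4196216  -0.27187812  0.8660254 ] [0.56316312 0.25329625 0.12540059]
[ 180.           30.         -147.06028898]
12 x [0.005, 0.0193, 0.0065] [-0.0376, -0.0321, -0.1402] len 0.0209
[180.         -30.          32.93971102]
12 x [0.018, -0.0013, 0.0105] [-0.0308, 0.036, 0.115] len 0.0209
```

Call:
play_rows:
  steps:
    - [[0.018,-0.0013,0.0105,-0.0308,0.036,0.115,0.05],[0.018,-0.0013,0.0105,-0.0308,0.036,0.115,0.05],[0.018,-0.0013,0.0105,-0.0308,0.036,0.115,0.05],[0.018,-0.0013,0.0105,-0.0308,0.036,0.115,0.05],[0.018,-0.0013,0.0105,-0.0308,0.036,0.115,0.05],[0.018,-0.0013,0.0105,-0.0308,0.036,0.115,0.05],[0.018,-0.0013,0.0105,-0.0308,0.036,0.115,0.05],[0.018,-0.0013,0.0105,-0.0308,0.036,0.115,0.05],[0.018,-0.0013,0.0105,-0.0308,0.036,0.115,0.05],[0.018,-0.0013,0.0105,-0.0308,0.036,0.115,0.05],[0.018,-0.0013,0.0105,-0.0308,0.036,0.115,0.05],[0.018,-0.0013,0.0105,-0.0308,0.036,0.115,0.05]]

```text
time_s: 9.8
tool_pos: [0.5338, 0.2342, 0.1863]
tool_rot: [-179.9, -30.1, 32.7]
force: [1.5, -0.7, -0.6]
grip_width: 0.0497
grasp_force: 0.0
```

Call:
play_rows:
  steps:
    - [[0,0,0,0,0,0,0.05],[0,0,0,0,0,0,0.05],[0,0,0,0,0,0,0.05]]

```text
time_s: 10.1
tool_pos: [0.5338, 0.2326, 0.1866]
tool_rot: [180.0, -30.0, 33.0]
force: [0.4, -0.2, 0.2]
grip_width: 0.0495
grasp_force: 0.0
```

```bash
cat > fitw.py <<'E'
from h import *
from scipy.optimize import minimize
import pickle
o=get_obs(); print(o["tool_pos"],o["tool_rot"],o["qpos"].round(0))
c=read_camera("wrist"); save("w2",c["frame"])
D=[(t,d) for t in("spun_cap","spun_tube","balance_tube","rotor") for d in silhouettes("wrist",t)]
for t,d in D: print(t,round(d["p"],2),d["extent"],d["pixels"].sum())
q=np.array([np.radians(32.94),.0374,.0031]); foot,M=tubepose(q)
im=c["frame"].copy()
for s in(.06,.075,.095,.1): 
    u=proj(c,foot+s*M[:,2])[0]; print(s,u); cv2.circle(im,tuple(int(v) for v in u),3,(255,0,0),-1)
h=tubemask(c,foot,M); k=cv2.findContours((h>.5).astype(np.uint8),0,2)[0]; cv2.drawContours(im,k,-1,(0,255,0),1)
save("w2o",im)
E
python3 fitw.py
```

```text
[0.53377894 0.23262735 0.18657944] [179.95631405 -29.95092704  33.01591761] [-30.  -9.   6. 122.  -6.  37. -76.]
spun_cap 0.64 [300.0, 221.6, 327.7, 262.2] 953
spun_tube 0.63 [298.8, 223.7, 333.7, 268.6] 945
spun_tube 0.28 [211.1, 199.0, 416.1, 385.9] 19370
rotor 0.97 [213.2, 196.4, 416.6, 384.6] 19601
rotor 0.57 [300.4, 222.6, 326.6, 265.9] 924
0.06 [315.4232636  234.73129113]
0.075 [315.37067353 240.48822675]
0.095 [315.29089497 249.22649003]
0.1 [315.26894987 251.63123896]
```

View pics/w2o.png

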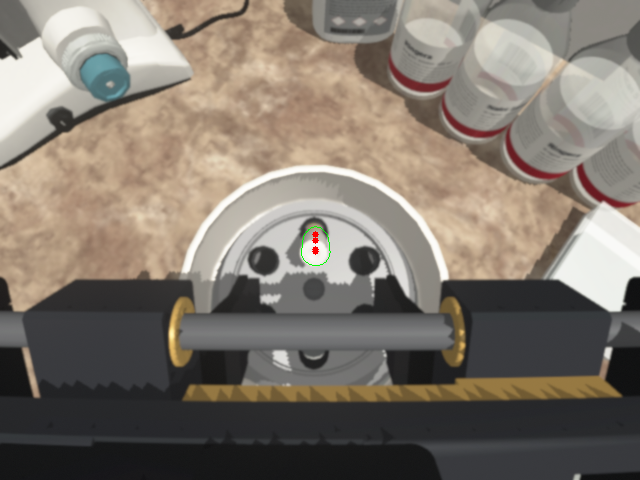

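The overlay (cap disc at (315,250)) lies on the tube in the wrist picture, so the fit is good. Next I'll work out the advance.

```bash
python3 - <<'E'
from h import *
foot,M=tubepose([np.radians(32.94),.0374,.0031]); a=M[:,2]
rows(foot+.078*a,[180,-30,32.94],6)
E
```

```text
6 x [0.0, -0.0002, 0.0146] [0.0, 0.0, 0.0001] len 0.0147
```

Call:
play_rows:
  steps:
    - [[0,-0.0002,0.02,0,0,0,0.05],[0,-0.0002,0.02,0,0,0,0.05],[0,-0.0002,0.02,0,0,0,0.05],[0,-0.0002,0.018,0,0,0,0.05],[0,-0.0002,0.01,0,0,0,0.05],[0,0,0,0,0,0,0.05],[0,0,0,0,0,0,0.05],[0,0,0,0,0,0,0.01],[0,0,0,0,0,0,0.01],[0,0,0,0,0,0,0.01],[0,0,0,0,0,0,0.01],[0,0,0,0,0,0,0.01]]
  force: 20

```text
time_s: 11.55
tool_pos: [0.5701, 0.2583, 0.1104]
tool_rot: [180.0, -30.0, 33.0]
force: [0.1, 0.4, 0.2]
grip_width: 0.0175
grasp_force: 0.1
```

Call:
play_rows:
  steps:
    - [[0,0,0,0,0,0,0.01],[0,0,0,0,0,0,0.01],[0,0,-0.003,0,0,0,0.01],[0,0,-0.005,0,0,0,0.01],[0,0,-0.007,0,0,0,0.01],[0,0,-0.01,0,0,0,0.01],[0,0,-0.01,0,0,0,0.01]]

```text
time_s: 12.25
tool_pos: [0.5549, 0.2484, 0.1413]
tool_rot: [180.0, -30.0, 33.0]
force: [0.4, -0.3, 0.2]
grip_width: 0.017
grasp_force: 20.0
```

Call:
play_rows:
  steps:
    - [[0,0,-0.015,0,0,0,0.01],[0,0,-0.015,0,0,0,0.01],[0,0,-0.015,0,0,0,0.01],[0,0,-0.015,0,0,0,0.01],[0,0,-0.01,0,0,0,0.01],[0,0,-0.005,0,0,0,0.01],[0,0,0,0,0,0,0.01],[0,0,0,0,0,0,0.01]]

```text
time_s: 13.05
tool_pos: [0.5237, 0.2283, 0.205]
tool_rot: [180.0, -29.9, 33.0]
force: [-0.8, -1.4, -0.2]
grip_width: 0.0166
grasp_force: 20.0
```

```bash
python3 - <<'E'
from h import *
o=get_obs(); print(o["tool_pos"],o["tool_rot"],o["qpos"].round(0),o["grasp_force"])
p=np.array([.53,.15,.27]); rows(p,[180,0,20],8,o); rows([.5548,-.1187,.205],[180,0,0.8],9,o,p,[180,0,20])
E
```

```text
[0.52369302 0.22831132 0.20499424] [179.99260884 -29.93873293  32.97915412] [-30. -11.   6. 122.  -6.  40. -77.] 19.998625083826482
8 x [-0.0013, 0.0089, -0.0091] [-0.0074, -0.065, 0.0277] len 0.0128
9 x [-0.0032, 0.0299, 0.0072] [-0.0, -0.0, 0.0372] len 0.031
```

Call:
play_rows:
  steps:
    - [[-0.0013,0.0089,-0.0091,-0.0074,-0.065,0.0277,0.01],[-0.0013,0.0089,-0.0091,-0.0074,-0.065,0.0277,0.01],[-0.0013,0.0089,-0.0091,-0.0074,-0.065,0.0277,0.01],[-0.0013,0.0089,-0.0091,-0.0074,-0.065,0.0277,0.01],[-0.0013,0.0089,-0.0091,-0.0074,-0.065,0.0277,0.01],[-0.0013,0.0089,-0.0091,-0.0074,-0.065,0.0277,0.01],[-0.0013,0.0089,-0.0091,-0.0074,-0.065,0.0277,0.01],[-0.0013,0.0089,-0.0091,-0.0074,-0.065,0.0277,0.01]]

```text
time_s: 13.85
tool_pos: [0.5298, 0.1499, 0.2701]
tool_rot: [180.0, 0.2, 19.9]
force: [0.3, -0.1, -0.6]
grip_width: 0.0175
grasp_force: 20.0
```

Call:
play_rows:
  steps:
    - [[-0.0032,0.0299,0.0072,0,0,0.0372,0.01],[-0.0032,0.0299,0.0072,0,0,0.0372,0.01],[-0.0032,0.0299,0.0072,0,0,0.0372,0.01],[-0.0032,0.0299,0.0072,0,0,0.0372,0.01],[-0.0032,0.0299,0.0072,0,0,0.0372,0.01],[-0.0032,0.0299,0.0072,0,0,0.0372,0.01],[-0.0032,0.0299,0.0072,0,0,0.0372,0.01],[-0.0032,0.0299,0.0072,0,0,0.0372,0.01],[-0.0032,0.0299,0.0072,0,0,0.0372,0.01],[0,0,0,0,0,0,0.01],[0,0,0,0,0,0,0.01],[0,0,0,0,0,0,0.01]]

```text
time_s: 15.05
tool_pos: [0.5553, -0.1167, 0.2053]
tool_rot: [-179.9, -0.0, 0.9]
force: [-0.6, 1.2, -0.4]
grip_width: 0.0173
grasp_force: 20.0
```

```bash
python3 - <<'E'
from h import *
o=get_obs(); print(o["tool_pos"],o["tool_rot"],o["qpos"].round(0))
ims=[]
Hc=np.array([[.5548,-.1187,.076]]); T=o["tool_pos"]
for n in("scene","side","wrist"):
    c=read_camera(n); save(n+"3",c["frame"])
    f=T-[0,0,.078]; uv=proj(c,np.vstack([Hc,f,T+[0,0,.019]])); print(n,uv.round(1).tolist())
    for t in("spun_tube","rack"):
        for d in silhouettes(n,t)[:3]: print(t,round(d["p"],2),d["extent"],d["pixels"].sum())
    u,v=uv[0].astype(int); x0,y0=max(0,u-45),max(0,v-100)
    im=c["frame"].copy()
    im=im[y0:y0+150,x0:x0+90]; im=cv2.resize(im,(266,443),interpolation=cv2.INTER_CUBIC); ims.append(im); print("crop",x0,y0,2.955)
save("v4",np.hstack(ims))
E
```

```text
[ 0.55526255 -0.11665179  0.2053144 ] [-1.79940080e+02 -1.86552639e-02  9.16090608e-01] [-10.   9.  22.  97.  -3.  74. -77.]
scene [[363.8, 277.1], [364.3, 251.0], [367.0, 199.1]]
spun_tube 0.7 [361.5, 199.9, 370.7, 248.8] 349
spun_tube 0.54 [333.3, 254.6, 465.7, 363.3] 8493
rack 0.75 [333.1, 256.7, 464.9, 362.4] 8519
crop 318 177 2.955
side [[321.0, 220.7], [321.0, 202.9], [321.4, 166.2]]
spun_tube 0.56 [293.3, 185.9, 334.5, 253.4] 2510
rack 0.55 [296.4, 187.0, 335.1, 254.8] 2438
crop 275 120 2.955
wrist [[318.8, 227.7], [315.9, 246.1], [315.3, 314.4]]
spun_tube 0.78 [296.9, 240.6, 345.2, 315.1] 2104
rack 0.74 [261.6, 141.6, 546.7, 276.2] 34166
rack 0.36 [95.5, 208.6, 236.7, 307.1] 8651
crop 273 127 2.955
```

View pics/v4.png

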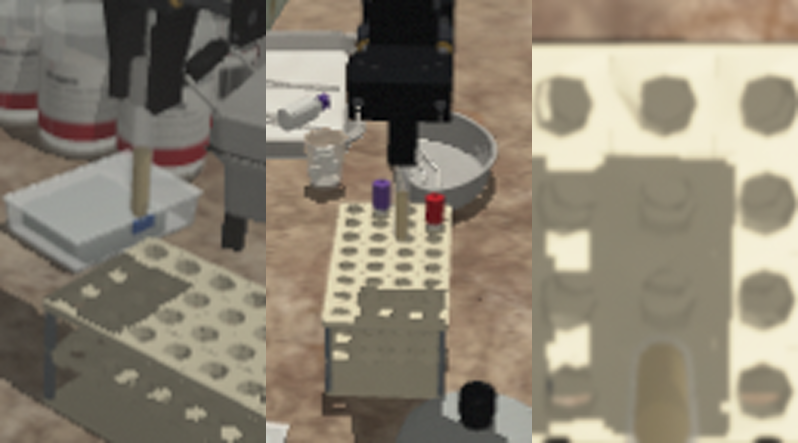

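In the wrist picture the target hole sits at about (319,228), as predicted. The tube's foot shows at about (317,244), about 1 mm from prediction. I'll lower it to just above the hole and check there.

Call:
play_rows:
  steps:
    - [[0,0.0013,0.015,0,0,0,0.01],[0,0,0.015,0,0,0,0.01],[0,0,0.009,0,0,0,0.01],[0,0,0,0,0,0,0.01],[0,0,0,0,0,0,0.01],[0,0,0,0,0,0,0.01]]

```text
time_s: 16.1
tool_pos: [0.5554, -0.1196, 0.1672]
tool_rot: [-180.0, -0.1, 0.8]
force: [0.3, 0.2, 0.6]
grip_width: 0.0171
grasp_force: 20.0
```

```bash
python3 - <<'E'
from h import *
o=get_obs(); T=o["tool_pos"]; print(T,o["tool_rot"])
c=read_camera("wrist"); im=c["frame"].copy(); save("w5",im)
f=T-[0,0,.078]; print("hole,foot",proj(c,np.vstack([[.5548,-.1187,.076],f])).round(1).tolist())
K=4; im=cv2.resize(im[170:290,220:420],None,fx=K,fy=K,interpolation=cv2.INTER_CUBIC)
def dr(P,col): cv2.polylines(im,[((proj(c,P)-[220,170])*K+K/2).astype(np.int32)],True,col,1)
Rz=R.from_euler('z',180.8,degrees=True).as_matrix()
for hx in(-.0369,-.0123,.0123,.0369):
    for hy in(-.0889,-.0635,-.0381): dr(cyl(.0085,.076)+np.array([.568,-.1822,0])+Rz@[hx,hy,0],(255,0,0))
dr(cyl(.0068,.007)+f,(0,255,0)); dr(cyl(.0068,.04)+f,(0,255,0)); save("v5",im)
E
```

```text
[ 0.555385   -0.11958917  0.16721088] [-1.79986030e+02 -1.01268463e-01  7.89658496e-01]
hole,foot [[315.8, 241.8], [317.2, 246.6]]
```

View pics/v5.png

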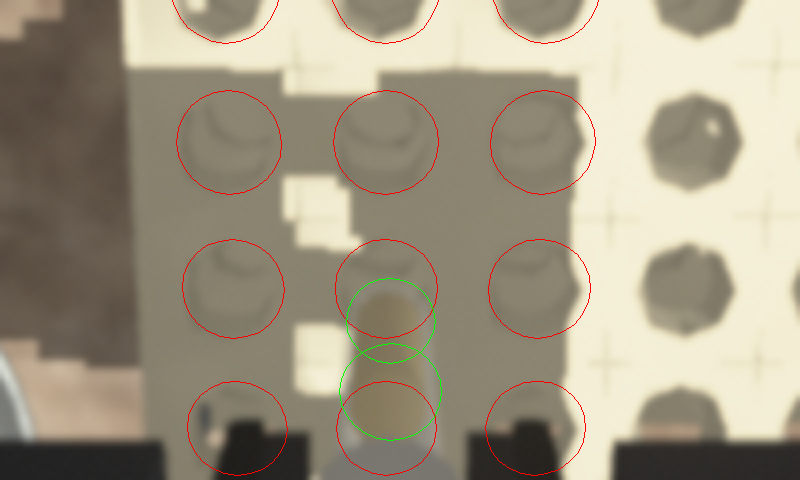

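Call:
play_rows:
  steps:
    - [[-0.0006,-0.0007,0.002,0,0,0,0.01],[0,0,0.005,0,0,0,0.01],[0,0,0.005,0,0,0,0.01],[0,0,0.005,0,0,0,0.01],[0,0,0.005,0,0,0,0.01],[0,0,0,0,0,0,0.01],[0,0,0,0,0,0,0.01]]

```text
time_s: 16.85
tool_pos: [0.5543, -0.1188, 0.1446]
tool_rot: [-180.0, -0.0, 0.8]
force: [-0.1, 0.4, -0.5]
grip_width: 0.0168
grasp_force: 20.0
```

Call:
play_rows:
  steps:
    - [[0,0,0.01,0,0,0,0.01],[0,0,0.01,0,0,0,0.01],[0,0,0.01,0,0,0,0.01],[0,0,0.01,0,0,0,0.01],[0,0,0.01,0,0,0,0.01],[0,0,0.005,0,0,0,0.01],[0,0,0,0,0,0,0.01],[0,0,0,0,0,0,0.01]]

```text
time_s: 17.65
tool_pos: [0.5547, -0.1188, 0.0899]
tool_rot: [-180.0, -0.1, 0.8]
force: [0.1, -0.6, 0.0]
grip_width: 0.017
grasp_force: 20.0
```

Call:
play_rows:
  steps:
    - [[0,0,0.002,0,0,0,0.01],[0,0,0.002,0,0,0,0.01],[0,0,0.0015,0,0,0,0.01],[0,0,0.0015,0,0,0,0.01],[0,0,0,0,0,0,0.01],[0,0,0,0,0,0,0.01]]

```text
time_s: 18.25
tool_pos: [0.5545, -0.1187, 0.0828]
tool_rot: [-180.0, -0.1, 0.8]
force: [1.2, 0.3, -0.3]
grip_width: 0.0168
grasp_force: 20.0
```

Call:
play_rows:
  steps:
    - [[0,0,0.001,0,0,0,0.01],[0,0,0.001,0,0,0,0.01],[0,0,0,0,0,0,0.01],[0,0,0,0,0,0,0.01]]

```text
time_s: 18.65
tool_pos: [0.5547, -0.1188, 0.081]
tool_rot: [-180.0, -0.1, 0.8]
force: [-0.4, 0.6, 2.3]
grip_width: 0.0167
grasp_force: 20.0
```

Call:
play_rows:
  steps:
    - [[0,0,0.0007,0,0,0,0.01],[0,0,0,0,0,0,0.01],[0,0,0,0,0,0,0.01]]

```text
time_s: 18.95
tool_pos: [0.5551, -0.1188, 0.0809]
tool_rot: [-180.0, -0.1, 0.8]
force: [-0.5, 0.4, 3.7]
grip_width: 0.0172
grasp_force: 20.0
```

Call:
play_rows:
  steps:
    - [[0,0,0,0,0,0,0.03],[0,0,0,0,0,0,0.04],[0,0,0,0,0,0,0.04],[0,0,0,0,0,0,0.04],[0,0,-0.01,0,0,0,0.05],[0,0,-0.03,0,0,0,0.05],[0,0,-0.05,0,0,0,0.05],[0,0,-0.05,0,0,0,0.05],[0,0,0,0,0,0,0.05],[0,0,0,0,0,0,0.05]]

```text
time_s: 19.95
tool_pos: [0.5553, -0.119, 0.2222]
tool_rot: [-180.0, -0.3, 0.8]
force: [-0.2, -0.6, -0.4]
grip_width: 0.0501
grasp_force: 0.0
```

```bash
python3 - <<'E'
from h import *
o=get_obs(); print(o["tool_pos"],o["tool_rot"],o["grip_width"])
rows([.4903,.020,.16],[180,0,114],14,o)
ims=[]
for n in("scene","wrist"):
    c=read_camera(n); u,v=proj(c,[.555,-.119,.09])[0].astype(int)
    x0,y0=max(0,u-60),max(0,v-60); print(n,x0,y0,proj(c,[[.555,-.119,.004],[.555,-.119,.104]]).round(1).tolist())
    ims.append(cv2.resize(c["frame"][y0:y0+120,x0:x0+120],(390,390),interpolation=2))
save("v6",np.hstack(ims))
for d in silhouettes("scene","spun_tube")[:3]: print(d["p"],d["extent"])
E
```

```text
[ 0.55525918 -0.11899475  0.22222538] [-179.98421478   -0.27521195    0.79384758] 0.05007737495754352
14 x [0.0061, -0.0114, 0.0045] [0.0003, -0.0002, -0.1411] len 0.0137
scene 304 210 [[362.2, 311.0], [364.7, 263.4]]
wrist 257 166 [[317.4, 205.5], [317.5, 230.6]]
0.62 [359.4, 263.0, 369.7, 281.8]
```

View pics/v6.png

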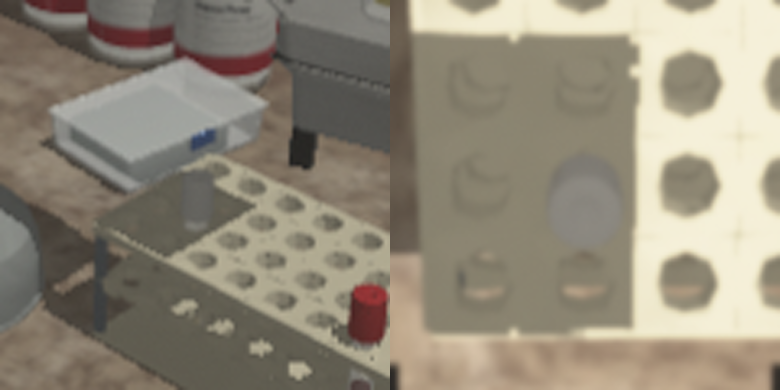

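The spun tube stands in its hole, with its cap at scene (364,263–282) as predicted. Now back to the cover.

Call:
play_rows:
  steps:
    - [[0.0061,-0.0114,0.0045,0,0,-0.1411,0.06],[0.0061,-0.0114,0.0045,0,0,-0.1411,0.06],[0.0061,-0.0114,0.0045,0,0,-0.1411,0.06],[0.0061,-0.0114,0.0045,0,0,-0.1411,0.06],[0.0061,-0.0114,0.0045,0,0,-0.1411,0.06],[0.0061,-0.0114,0.0045,0,0,-0.1411,0.06],[0.0061,-0.0114,0.0045,0,0,-0.1411,0.06],[0.0061,-0.0114,0.0045,0,0,-0.1411,0.06],[0.0061,-0.0114,0.0045,0,0,-0.1411,0.06],[0.0061,-0.0114,0.0045,0,0,-0.1411,0.06],[0.0061,-0.0114,0.0045,0,0,-0.1411,0.06],[0.0061,-0.0114,0.0045,0,0,-0.1411,0.06]]

```text
time_s: 21.3
tool_pos: [0.5124, 0.0131, 0.1641]
tool_rot: [-179.9, -0.0, 98.2]
force: [0.8, 0.3, 0.4]
grip_width: 0.0599
grasp_force: 0.0
```

Call:
play_rows:
  steps:
    - [[0.0061,-0.0114,0.0045,0,0,-0.1411,0.06],[0.0061,-0.0114,0.0045,0,0,-0.1411,0.06],[0,0,0,0,0,0,0.06],[0,0,0,0,0,0,0.06],[0,0,0,0,0,0,0.06]]

```text
time_s: 21.8
tool_pos: [0.4897, 0.0195, 0.1569]
tool_rot: [179.9, 0.0, 113.8]
force: [-0.2, 0.3, 1.1]
grip_width: 0.0599
grasp_force: 0.0
```

```bash
python3 - <<'E'
from h import *
o=get_obs(); print(o["tool_pos"],o["tool_rot"])
rows([.4903,.020,.0585],[180,0,114],5,o)
E
```

```text
[0.4897172  0.01952497 0.15688797] [1.79948020e+02 8.06082461e-03 1.13819677e+02]
5 x [0.0, 0.0001, 0.0197] [0.0002, 0.0, -0.0006] len 0.0197
```

Call:
play_rows:
  steps:
    - [[0,0.0005,0.0197,0,0,0,0.06],[0,0,0.0197,0,0,0,0.06],[0,0,0.0197,0,0,0,0.06],[0,0,0.0197,0,0,0,0.06],[0,0,0.0197,0,0,0,0.06],[0,0,0,0,0,0,0.06],[0,0,0,0,0,0,0.06],[0,0,0,0,0,0,0.02],[0,0,0,0,0,0,0.02],[0,0,0,0,0,0,0.02],[0,0,0,0,0,0,0.02],[0,0,0,0,0,0,0.02]]
  force: 20

```text
time_s: 23.0
tool_pos: [0.49, 0.0201, 0.0589]
tool_rot: [179.9, 0.0, 114.0]
force: [-0.6, -0.1, 1.1]
grip_width: 0.028
grasp_force: 20.2
```

Call:
play_rows:
  steps:
    - [[0,0,0,0,0,0,0.02],[0,0,-0.01,0,0,0,0.02],[0,0,-0.03,0,0,0,0.02],[0,0,-0.04,0,0,0,0.02],[0,0,-0.04,0,0,0,0.02],[0,0,-0.03,0,0,0,0.02],[0,0,-0.01,0,0,0,0.02],[0,0,0,0,0,0,0.02],[0,0,0,0,0,0,0.02]]

```text
time_s: 23.9
tool_pos: [0.4886, 0.0199, 0.217]
tool_rot: [-179.9, -0.0, 114.0]
force: [-0.5, 0.2, -1.8]
grip_width: 0.0285
grasp_force: 20.0
```

```bash
python3 - <<'E'
from h import *
o=get_obs(); print(o["tool_pos"],o["tool_rot"],o["grasp_force"])
rows([.5467,.2418,.2204],[180,0,114],8,o)
E
```

```text
[0.48863364 0.01986092 0.21701054] [-1.79915233e+02 -4.08123115e-02  1.13979882e+02] 19.99984986759955
8 x [0.0224, 0.0179, -0.0004] [-0.0002, -0.0001, -0.0] len 0.0287
```

Call:
play_rows:
  steps:
    - [[0.0224,0.0179,0,0,0,0,0.02],[0.0224,0.0179,0,0,0,0,0.02],[0.0224,0.0179,0,0,0,0,0.02],[0.0224,0.0179,0,0,0,0,0.02],[0.0224,0.0179,0,0,0,0,0.02],[0.0224,0.0179,0,0,0,0,0.02],[0.0224,0.0179,0,0,0,0,0.02],[0.0224,0.0179,0,0,0,0,0.02],[0,0,0,0,0,0,0.02],[0,0,0,0,0,0,0.02],[0,0,0,0,0,0,0.02],[0,0,0,0,0,0,0.02]]

```text
time_s: 25.1
tool_pos: [0.5476, 0.2403, 0.2181]
tool_rot: [-180.0, 0.0, 113.9]
force: [0.4, 1.1, -0.9]
grip_width: 0.0283
grasp_force: 20.0
```

Call:
play_rows:
  steps:
    - [[0,0,0.02,0,0,0,0.02],[0,0,0.02,0,0,0,0.02],[0,0,0,0,0,0,0.02],[0,0,0,0,0,0,0.02]]

```text
time_s: 25.5
tool_pos: [0.5477, 0.2412, 0.1789]
tool_rot: [180.0, 0.0, 113.9]
force: [0.3, -0.3, -0.8]
grip_width: 0.0284
grasp_force: 20.0
```

Call:
play_rows:
  steps:
    - [[0,0,0,0,0,0,0.02],[0,0,0,0,0,0,0.02]]

```text
time_s: 25.7
tool_pos: [0.5484, 0.2421, 0.1801]
tool_rot: [179.8, -0.0, 114.0]
force: [0.0, 0.4, -1.4]
grip_width: 0.0279
grasp_force: 20.0
```

Call:
play_rows:
  steps:
    - [[0.001,-0.0006,0.01,0,0,0,0.02],[0,0,0.008,0,0,0,0.02],[0,0,0.003,0,0,0,0.02],[0,0,0.002,0,0,0,0.02],[0,0,0,0,0,0,0.02],[0,0,0,0,0,0,0.02]]

```text
time_s: 26.3
tool_pos: [0.5469, 0.2426, 0.1558]
tool_rot: [179.9, -0.0, 114.0]
force: [1.0, -0.0, -0.5]
grip_width: 0.0281
grasp_force: 20.0
```

Call:
play_rows:
  steps:
    - [[0,0,0.001,0,0,0,0.02],[0,0,0,0,0,0,0.02]]

```text
time_s: 26.5
tool_pos: [0.5468, 0.2426, 0.1549]
tool_rot: [179.9, -0.0, 114.0]
force: [-0.7, 0.1, -1.1]
grip_width: 0.0285
grasp_force: 20.0
```

Call:
play_rows:
  steps:
    - [[0,0,0.001,0,0,0,0.02],[0,0,0.001,0,0,0,0.02],[0,0,0.001,0,0,0,0.02],[0,0,0,0,0,0,0.02],[0,0,0,0,0,0,0.02]]

```text
time_s: 27.0
tool_pos: [0.5467, 0.2426, 0.1517]
tool_rot: [179.9, -0.0, 114.0]
force: [-0.3, 0.6, -1.1]
grip_width: 0.0282
grasp_force: 20.0
```

Call:
play_rows:
  steps:
    - [[0,0,0.001,0,0,0,0.02],[0,0,0.0005,0,0,0,0.02],[0,0,0,0,0,0,0.02],[0,0,0,0,0,0,0.02]]

```text
time_s: 27.4
tool_pos: [0.5469, 0.2427, 0.1509]
tool_rot: [179.9, -0.0, 114.0]
force: [-2.1, -1.3, 4.1]
grip_width: 0.0283
grasp_force: 20.0
```

Call:
play_rows:
  steps:
    - [[0,0,0.0005,0,0,0,0.02],[0,0,0,0,0,0,0.02],[0,0,0,0,0,0,0.05],[0,0,0,0,0,0,0.06],[0,0,0,0,0,0,0.06],[0,0,0,0,0,0,0.06],[0,0,-0.03,0,0,0,0.06],[0,0,-0.05,0,0,0,0.06],[0,0,-0.04,0,0,0,0.06],[-0.02,0,-0.01,0,0,0,0.06],[0,0,0,0,0,0,0.06],[0,0,0,0,0,0,0.06]]

```text
time_s: 28.6
tool_pos: [0.5544, 0.224, 0.2787]
tool_rot: [-180.0, -0.0, 113.9]
force: [-0.5, 0.4, 0.1]
grip_width: 0.0599
grasp_force: 0.0
```

```bash
python3 - <<'E'
from h import *
ims=[]
for n,b in(("scene",(170,140,350,240)),("side",(240,170,420,410))):
    c=read_camera(n); x0,y0,x1,y1=b; 
    P=np.vstack([cyl(.0645,.092)+[.5467,.242,0]]); im=cv2.resize(c["frame"][y0:y0+200,x0:x0+200],None,fx=2,fy=2,interpolation=2)
    ims.append(im)
    D=silhouettes(n,"cover")
    ref={"scene":[201,168,263,220],"side":[280,277,349,341]}[n]
    for d in D[:2]: 
        v,u=np.nonzero(d["pixels"]); print(n,round(d["p"],2),[u.min(),v.min(),u.max()+1,v.max()+1],"start",ref)
    s=cv2.imread(f"pics/{n}0.png")[:,:,::-1].astype(int); x=np.abs(s-c["frame"]).max(2)
    v,u=slice(ref[1]-3,ref[3]+3),slice(ref[0]-3,ref[2]+3); print("diff mean in cover box",x[v,u].mean())
save("v7",np.hstack(ims))
E
```

```text
scene 0.57 [np.int64(201), np.int64(168), np.int64(263), np.int64(220)] start [201, 168, 263, 220]
diff mean in cover box 5.904158215010142
side 0.89 [np.int64(280), np.int64(277), np.int64(349), np.int64(341)] start [280, 277, 349, 341]
diff mean in cover box 18.101333333333333
```

View pics/v7.png

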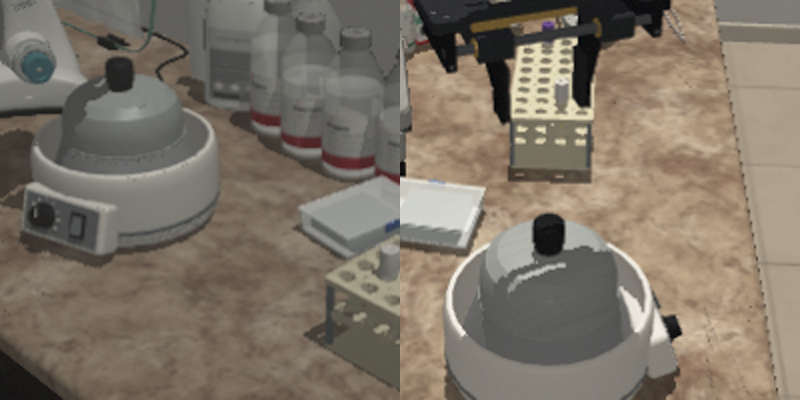

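The cover's silhouette boxes match the starting ones exactly in both views (scene 201–263, side 280–349). The spun tube stands in the rack at side ≈(521,95) in the crop. I'm handing it in.

```bash
python3 -c "
from cell import sign_off; print(sign_off())"
```

```text
the job is handed in; nothing more can be done
None
```

The job is handed in, though no verdict came back: the spun tube stands upright on the rack floor in a free hole, the cover is back on the rotor (its outline matches the start pictures in both fixed cameras), and the arm is clear at about 29 s of the 67 s allowed.

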